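# Fetch the terminal strip from behind the relay and the fuse

### The arm

A 6-joint arm with a two-finger parallel gripper is mounted at the origin on a cart in front of the work surface, level with it; the furniture and walls round the work are solid. World frame = base frame: x ahead of the robot, y to its left, z up, the work surface at z = 0. Lengths are in m, angles in rad, forces in N, time in s.
With the tool pointing down it reaches from about 0.25 to 0.725 m from the base axis. Payload 4 kg.
Tool frame: the origin (TCP) lies between the finger pads; the fingertips stand 8 mm ahead of it and the grasp point (between the pads) lies 11 mm behind it; z points along the fingers, y is the line along which they close (so a half turn about z gives the same grasp; the last joint's range is limited). The gripper opens to 85 mm and grips with 20 to 120 N. Pads are 22 mm wide; open, the fingers measure 114 mm over their backs; the gripper's body (76 mm by 85 mm) begins 54 mm behind the grasp point. The pads swing forward as they close: fully open they stand 13 mm farther back than shut.
Start: joints at [1.341, 0.241, 0.005, 1.335, 0, 1.571], TCP at [0.114, 0.487, 0.239] pointing down, gripper open.
Joint ranges: [-2.72, 2.72], [-1.05, 1.87], [-1.09, 1.28], [-1.99, 2.15], [-1.42, 1.44], [-3.14, 3.14]. Speed limits (rad/s): [2.79, 2.79, 3.14, 3.14, 3.14, 3.14].

### API

Orientations are given as a rotation vector (axis times angle).
In Python, from workcell import robot, get_image, camera_params, sensors gives the robot as it stands. The module is installed in compiled form; this text tells all that it offers. Calls block until the motion is done:
- robot.reach(position, orientation): joint-space move of the TCP to a pose.
- robot.movel(position, speed=0.15, frame=None, guard=None): straight line of the TCP; frame=None keeps the orientation; speed is the mean speed in m/s. With guard (N) it stops when the force on the tool has changed by that much, and returns True; else False.
- robot.move_j(angles): joint-space move.
- robot.move_gripper(opening, f_grip=None): opening from 0.0 (shut) to 1.0 (fully open); f_grip is the grip in N (None keeps the last); returns when the fingers have stopped.
- robot.wait(seconds).
- robot.inverse_kinematics(position, orientation): joint angles nearest the present ones, or None.
- get_image(name): name is "scene" or "top" or "wrist"; returns the picture (400x640x3 uint8, red, green, blue); there is no depth.
- camera_params(name): a dict with "fx", "fy", "cx", "cy" (pixels), "rvec" (rotation vector, rad) and "tvec" (3), from world to camera coordinates, as OpenCV has them; the wrist camera has in their place "mount" (4x4, takes a point from camera to tool coordinates, whose origin is the TCP and whose axes are the flange's). Camera axes: x right, y down, z forward; pixel columns grow to the right and rows downward; lengths in m; the calibration is good to about 2 mm. The wrist camera is an equidistant fisheye: a pixel r from the principal point sees the ray r / f radians off the axis. A picture is of the moment at which its call begins: read the wrist's pose just before it. camera_params takes no time and is no camera call.
A pose or a line that the arm cannot do raises robot.Unreachable and nothing moves.
- robot.close_job(): hands the job in; it is judged then, once.
Readings, each from a call of its own:
- sensors.read_t(): time.
- sensors.read_qpos(): joint angles.
- sensors.read_qd(): joint speeds.
- sensors.read_effort(): joint torques, N m.
- sensors.read_tool_pos(): TCP position.
- sensors.read_tcp_rot(): TCP orientation.
- sensors.read_contact_force(): force on the tool from outside, world axes, zero at the start.
- sensors.read_ft_torque(): the same for the moment, N m.
- sensors.read_gripper_width(): opening from 0.0 (shut) to 1.0 (fully open).
- sensors.read_finger_force(): force on a finger pad.
Only numpy, scipy, OpenCV 4.12 (cv2) and the standard library are available. Lean on these libraries where they do the work, as an engineer would, in place of code of your own. Each camera call takes 0.05 s, during which the arm holds its last target. There are 200 camera calls.

### The job

The terminal strip lying at the back of the green stock rack is wanted on the mounting plate, but the relay and the fuse stand in front of it. First set the relay and the fuse aside, standing on the black rubber mat; then lay the strip, right way up, squarely on the yellow field of the mounting plate; and last put the relay and the fuse back upright on the rack, each exactly where it stood at the start. Set everything down gently, knock nothing over and leave the other things on the desk alone.

Things in the scene. Friction and masses are not known exactly. Their poses are not given: they have to be found in the camera images.
- strip: Terminal strip, dark brown-black with a row of brass screws, 26 x 115 x 20 mm (x, y, z), loose, 80 g. Origin at the centre of its underside; its long axis is its y, z is up. Solid to 11 mm, thin barriers from there to 20 mm. At the start it lies at the back of the rack, with about 29 mm free between it and the rack's back panel and the relay and the fuse about 5 to 8 mm in front of it; the two together leave no room for a finger in front of its middle.
- relay: Plug-in relay standing upright, 30 x 36 x 61 mm (x, y, z), loose: black base block at the bottom, narrower pale body, three upright flat pale blades on top. Origin at the centre of its underside, z up. It can be gripped as a solid 30 x 36 mm block over its whole height, the blades included; 90 g. At the start it stands on the rack in front of one half of the strip.
- fuse: Cartridge fuse standing on end, white barrel (24 mm diameter) with cream-brass caps (27 mm diameter, 16 mm high) at both ends, 80 mm tall, loose, 70 g. Origin at the centre of its underside, z up. At the start it stands on the rack in front of the other half of the strip, its centre 46 mm from the relay's.
- stock_rack: Green steel stock rack, fixed: a floor 114 mm deep (x from -60 to +54 mm) and 140 mm wide (y), its top 4 mm above the desk, with an upright panel 45 mm high along its far edge (x from +50 to +54 mm). Front and sides are open. Origin on the desk under the rack, x points from the open front to the panel, y to the left. The relay and the fuse start near x = -25 mm, the strip near x = +8 mm.
- side_mat: Black rubber mat with a thin grey border line, fixed, 100 x 130 x 3 mm (x, y, z): the side area for the relay and the fuse. Origin on the desk at its centre; its top is 3 mm up.
- mounting_plate: Bare aluminium plate with a strip-sized yellow field (30 x 117 mm) and four dark corner screws, fixed, 60 x 136 x 5 mm (x, y, z). Origin on the desk at its centre; its top is 5 mm up, and its long axis, along which the strip belongs (either way round), is its y.
- tape_black: Roll of black insulating tape lying on the desk, 70 mm across, 19 mm high; a bystander. Origin at the centre of its underside. It lies near a fixed pale board with transformers that spans the desk behind the work: front edge 0.58 m ahead of the robot base, 0.15 m above the desk; keep gripper and arm clear of it when swinging across.
- tape_grey: Roll of grey insulating tape lying on the desk, 62 mm across, 19 mm high; a bystander. Origin at the centre of its underside.
- pilot_red: Pilot lamp standing on its red lens, brown body with two blades on top, 31 mm across, 57 mm high; a bystander beyond the knife switch. Origin at the centre of its underside.

How it is judged:
On the way, in this order (a step that is already met when the one before it is completed fails the run):
1. the relay and the fuse both stand released on the rubber mat (x of relay in the frame of side_mat between -0.05 and 0.05 m and y of relay in the frame of side_mat between -0.065 and 0.065 m and z of relay in the frame of side_mat between -0.002 and 0.009 m and angle between each of relay, fuse's own z axis and vertical below 0.1 rad and linear speed of each of relay, fuse below 0.03 m/s and contact force between the fingers and relay below 0.2 N and x of fuse in the frame of side_mat between -0.05 and 0.05 m and y of fuse in the frame of side_mat between -0.065 and 0.065 m and z of fuse in the frame of side_mat between -0.002 and 0.009 m and contact force between the fingers and fuse below 0.2 N), for 0.2 s.
2. the strip lies released on the yellow field of the mounting plate, while the relay and the fuse still stand on the mat (horizontal distance between strip and mounting_plate below 0.012 m and angle between the y axis of strip and the y axis of mounting_plate, either way round below 0.17 rad and z of strip in the frame of mounting_plate below 0.01 m and angle between each of strip, relay, fuse's own z axis and vertical below 0.1 rad and linear speed of strip below 0.03 m/s and contact force between the fingers and strip below 0.2 N and x of relay in the frame of side_mat between -0.05 and 0.05 m and y of relay in the frame of side_mat between -0.065 and 0.065 m and z of relay in the frame of side_mat between -0.002 and 0.009 m and x of fuse in the frame of side_mat between -0.05 and 0.05 m and y of fuse in the frame of side_mat between -0.065 and 0.065 m and z of fuse in the frame of side_mat between -0.002 and 0.009 m), for 0.2 s.
At the end, for the whole second after the job is handed in: The strip lies right way up on the mounting plate, centre within 12 mm and long axis within 0.17 rad of the plate's; the relay and the fuse stand upright on the rack, each within 14 mm of where it stood at the start (turned any way); all released and at rest (horizontal distance between strip and mounting_plate below 0.012 m and angle between the y axis of strip and the y axis of mounting_plate, either way round below 0.17 rad and z of strip in the frame of mounting_plate below 0.01 m and angle between each of strip, relay, fuse's own z axis and vertical below 0.1 rad and linear speed of each of strip, relay, fuse below 0.03 m/s and contact force between the fingers and strip below 0.2 N and distance of each of relay, fuse from where it was at the start of the episode below 0.014 m and contact force between the fingers and relay below 0.2 N and contact force between the fingers and fuse below 0.2 N); the robot touches nothing.
It fails at once if the relay, the fuse or the strip is knocked over (angle between any of relay, fuse, strip's own z axis and vertical above 0.7 rad).
It fails at once if the relay, the fuse or the strip is dropped (falls free of the fingers at over 0.7 m/s, from about 25 mm) ((linear speed of relay above 0.7 m/s and contact force between the fingers and relay below 0.2 N) or (linear speed of fuse above 0.7 m/s and contact force between the fingers and fuse below 0.2 N) or (linear speed of strip above 0.7 m/s and contact force between the fingers and strip below 0.2 N)).
It fails at once if a tape roll or the pilot lamp is moved more than 20 mm (distance of any of tape_black, tape_grey, pilot_red from where it was at the start of the episode above 0.02 m).
It also fails if it takes over 134 s, if anything falls off the work surface, if the arm or the gripper's body presses on something with over 40 N, if the wrist force passes 120 N, or if a joint passes its speed limit or range.

## Working session

There is one attempt and no reset: what is moved stays moved. The work goes in short steps, each a Python script; the robot and the scene stay as the last script left them, time stands still between calls to the robot, and variables do not carry over. Pictures are saved under pics/ and viewed, at most 14 in all, crops included, and the job is handed in when it is done.

```bash
mkdir -p pics; cat > h.py <<'E'
import numpy as np, cv2
from workcell import robot, get_image, camera_params, sensors
from scipy.spatial.transform import Rotation as R
def save(im,n): cv2.imwrite('pics/'+n+'.png', im[:,:,::-1])
def ray(name,uv):
    p=camera_params(name); M=cv2.Rodrigues(np.array(p['rvec'],float))[0]; t=np.array(p['tvec'],float).ravel()
    d=np.array([(uv[0]-p['cx'])/p['fx'],(uv[1]-p['cy'])/p['fy'],1.])
    return -M.T@t, M.T@d
def plane(name,uv,z):
    o,d=ray(name,uv); return o+d*(z-o[2])/d[2]
def proj(name,P):
    p=camera_params(name); M=cv2.Rodrigues(np.array(p['rvec'],float))[0]; c=M@np.array(P,float)+np.array(p['tvec'],float).ravel()
    return np.array([p['fx']*c[0]/c[2]+p['cx'],p['fy']*c[1]/c[2]+p['cy']])
E
python3 - <<'E'
from h import *
for n in ['scene','top']:
    save(get_image(n),n+'0'); p=camera_params(n); print(n,p, ray(n,(320,200)))
print(camera_params('wrist'), sensors.read_tcp_rot(), sensors.read_t())
E
```

```text
scene {'fx': 386.14088549025115, 'fy': 386.14088549025115, 'cx': 316.83803866124254, 'cy': 199.16815609900732, 'rvec': array([ 2.13533391, -0.58744107,  0.28338948]), 'tvec': array([-0.44017754,  0.18616136,  1.1193516 ])} (array([-0.0151779 , -0.91338287,  0.80427712]), array([ 0.40994051,  0.6952528 , -0.59046086]))
top {'fx': 425.5589933843427, 'fy': 425.5589933843427, 'cx': 317.44948688168387, 'cy': 198.4795571049932, 'rvec': array([ 2.15926837, -2.09740687,  0.17407216]), 'tvec': array([-0.02567152,  0.51151801,  1.29482271])} (array([ 0.28449989, -0.02448556,  1.36284108]), array([ 0.16664618,  0.00413523, -0.98603278]))
{'fx': 309.70691628693146, 'fy': 309.70691628693146, 'cx': 316.5288647603702, 'cy': 196.84396484912264, 'mount': array([[-4.97626001e-04, -9.52045975e-01, -3.05954596e-01,
         7.91353319e-02],
       [ 9.99999871e-01, -4.43793029e-04, -2.45508881e-04,
         1.47629129e-03],
       [ 9.79552255e-05, -3.05954678e-01,  9.52046073e-01,
        -1.34105686e-01],
       [ 0.00000000e+00,  0.00000000e+00,  0.00000000e+00,
         1.00000000e+00]])} [-3.60154874e-01 -3.12065566e+00  3.03101880e-03] 0.1
```

View pics/scene0.png

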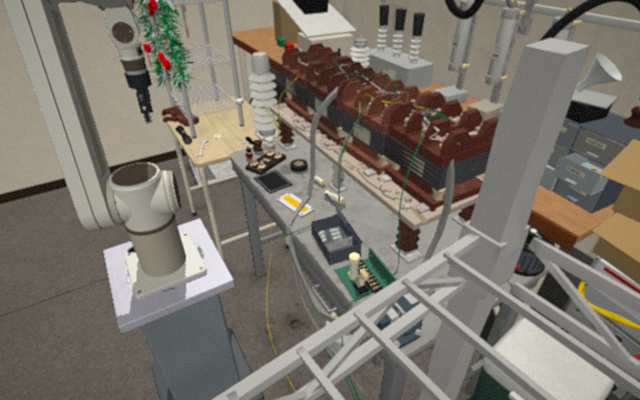

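View pics/top0.png

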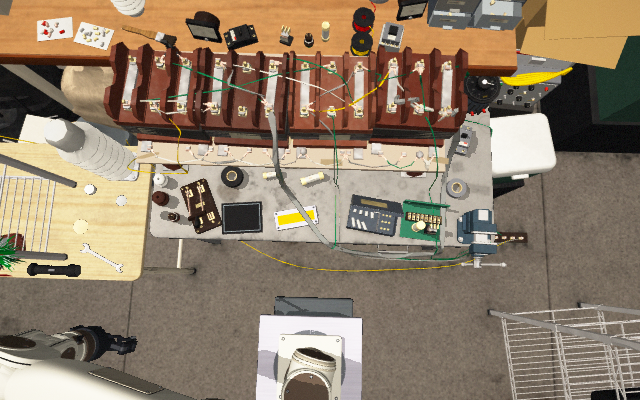

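The top view shows the black mat near (242,218), the plate with its yellow field near (296,217), and the green rack near (422,222). The fuse is at about (419,228) and the strip at about (423,215).

```bash
python3 - <<'E'
from h import *
im=cv2.imread('pics/top0.png')
c=cv2.hconcat([cv2.resize(im[190:250,380:480],None,fx=4,fy=4,interpolation=cv2.INTER_CUBIC),cv2.resize(im[190:250,210:310],None,fx=4,fy=4,interpolation=cv2.INTER_CUBIC)])
s=cv2.imread('pics/scene0.png')
c2=cv2.hconcat([cv2.resize(s[235:305,325:405],(400,350),interpolation=cv2.INTER_CUBIC),cv2.resize(s[150:220,240:320],(400,350),interpolation=cv2.INTER_CUBIC)])
cv2.imwrite('pics/c.png',cv2.vconcat([c,c2]))
hsv=cv2.cvtColor(im,cv2.COLOR_BGR2HSV)
def comp(m,lo,n,z):
    k,l,st,ce=cv2.connectedComponentsWithStats(m.astype(np.uint8))
    for i in range(1,k):
        if st[i,4]>lo and 150<ce[i,0]<500 and 160<ce[i,1]<250:
            pts=np.argwhere(l==i)[:,::-1]
            P=np.array([plane('top',q,z)[:2] for q in pts]).astype(np.float32)
            r=cv2.minAreaRect(P); print(n,ce[i].round(1),st[i,4],P.mean(0).round(4),np.round(r[0],4),np.round(r[1],4),round(r[2],1))
H,S,V=[hsv[:,:,i].astype(int) for i in range(3)]
comp((abs(H-26)<7)&(S>150)&(V>150),60,'yellow',.005)
comp((abs(H-70)<25)&(S>90)&(V>40),60,'green',.004)
comp((V<60),200,'dark',.003)
E
```

```text
yellow [290.  218.4] 218 [0.4514 0.0759] [0.4523 0.0737] [0.0287 0.0832] 12.1
green [419.6 219.2] 931 [ 0.461  -0.3401] [ 0.4532 -0.3441] [0.1445 0.1727] 73.5
dark [232.2 176.7] 264 [0.5834 0.2708] [0.5851 0.2725] [0.0717 0.0671] 48.2
dark [208.9 209. ] 897 [0.4747 0.3395] [0.4867 0.2939] [0.1769 0.2486] 1.7Traceback (most recent call last):
  File "<stdin>", line 18, in <module>
  File "<stdin>", line 13, in comp
  File "h.py", line 10, in plane
    o,d=ray(name,uv); return o+d*(z-o[2])/d[2]
        ~~~^^^^^^^^^
  File "h.py", line 6, in ray
    p=camera_params(name); M=cv2.Rodrigues(np.array(p['rvec'],float))[0]; t=np.array(p['tvec'],float).ravel()
ValueError: time passes only in moves, steps and waits
```

View pics/c.png

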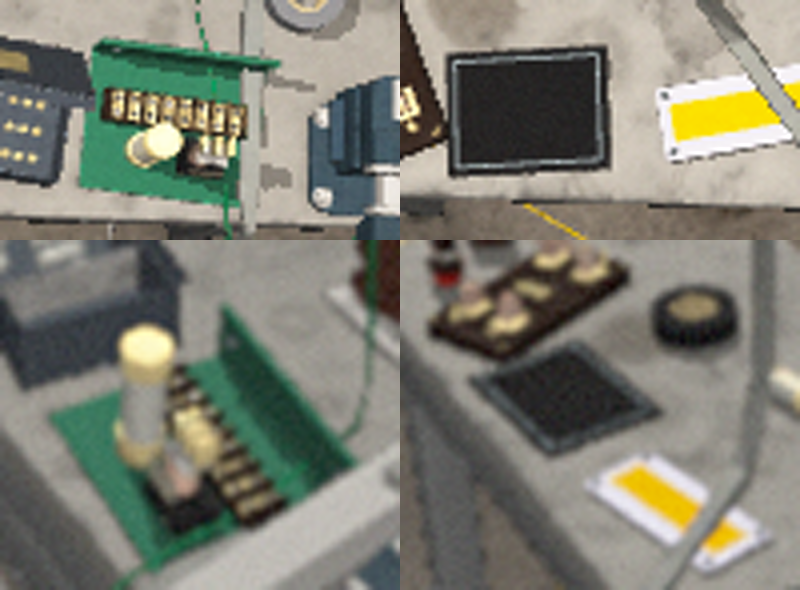

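The crops show the strip, fuse and relay on the rack, and a clear mat. A grey cable seems to pass over the plate, so I'll triangulate it, and take wrist views from above the rack.

```bash
cat > h.py <<'E'
import numpy as np, cv2
from workcell import robot, get_image, camera_params, sensors
from scipy.spatial.transform import Rotation as R
C={n:camera_params(n) for n in ('scene','top','wrist')}
def save(im,n): cv2.imwrite('pics/'+n+'.png', im[:,:,::-1])
def ray(name,uv):
    p=C[name]; M=cv2.Rodrigues(np.array(p['rvec'],float))[0]; t=np.array(p['tvec'],float).ravel()
    d=np.array([(uv[0]-p['cx'])/p['fx'],(uv[1]-p['cy'])/p['fy'],1.])
    return -M.T@t, M.T@d
def plane(name,uv,z):
    o,d=ray(name,uv); return o+d*(z-o[2])/d[2]
def proj(name,P):
    p=C[name]; M=cv2.Rodrigues(np.array(p['rvec'],float))[0]; c=M@np.array(P,float)+np.array(p['tvec'],float).ravel()
    return np.array([p['fx']*c[0]/c[2]+p['cx'],p['fy']*c[1]/c[2]+p['cy']])
def wpose():
    T=np.eye(4); T[:3,:3]=R.from_rotvec(sensors.read_tcp_rot()).as_matrix(); T[:3,3]=sensors.read_tool_pos(); return T@C['wrist']['mount']
def wplane(T,uv,z):
    p=C['wrist']; uv=np.atleast_2d(np.array(uv,float)); d=uv-[p['cx'],p['cy']]; r=np.linalg.norm(d,axis=1)+1e-9; th=r/p['fx']
    v=np.c_[d/r[:,None]*np.sin(th)[:,None],np.cos(th)]@T[:3,:3].T; o=T[:3,3]
    return o+v*((z-o[2])/v[:,2])[:,None]
def wproj(T,P):
    p=C['wrist']; c=(np.atleast_2d(P)-T[:3,3])@T[:3,:3]; r=np.linalg.norm(c[:,:2],axis=1)+1e-9
    return c[:,:2]/r[:,None]*(np.arctan2(r,c[:,2])*p['fx'])[:,None]+[p['cx'],p['cy']]
def down(a):
    """tool down; tool y axis at world angle a; returns rotvec"""
    y=np.array([np.cos(a),np.sin(a),0]); z=np.array([0,0,-1.]); return R.from_matrix(np.c_[np.cross(y,z),y,z]).as_rotvec()
E
python3 - <<'E'
from h import *
poly=[(270,100),(274,140),(278,165),(287,190),(310,225),(333,243),(380,252)]
for s in [(338,90),(318,120),(311,150),(309,190),(298,210),(290,225),(290,250),(310,280)]:
    prev=None
    for z in np.arange(0,0.8,.01):
        P=plane('scene',s,z); q=proj('top',P)
        sd=cv2.pointPolygonTest(np.array(poly+[(700,252),(700,100)],np.float32),tuple(map(float,q)),True)
        if prev is not None and prev*sd<0: print(s,P.round(3),q.round())
        prev=sd
M=R.from_rotvec(sensors.read_tcp_rot()).as_matrix(); print(M.round(2))
for a in (np.pi/2,-np.pi/2):
    q=robot.inverse_kinematics([.40,-.34,.32],down(a)); print(a,q)
E
```

```text
(338, 90) [0.647 0.09  0.36 ] [277. 122.]
(338, 90) [ 0.319 -0.407  0.58 ] [531. 259.]
(318, 120) [0.566 0.081 0.28 ] [283. 162.]
(318, 120) [ 0.322 -0.336  0.5  ] [476. 258.]
(311, 150) [0.537 0.079 0.18 ] [286. 181.]
(311, 150) [ 0.334 -0.286  0.41 ] [438. 253.]
(309, 190) [0.52 0.07 0.03] [292. 196.]
(309, 190) [ 0.34 -0.26  0.29] [415. 252.]
(298, 210) [ 0.34  -0.198  0.19 ] [384. 253.]
(290, 225) [ 0.375 -0.067  0.03 ] [334. 243.]
(290, 225) [ 0.37  -0.077  0.04 ] [338. 245.]
[[-0.97  0.23 -0.  ]
 [ 0.23  0.97 -0.  ]
 [-0.   -0.   -1.  ]]
1.5707963267948966 [-0.70449406  0.27403653  0.25693805  1.55369784  0.         -0.70449406]
-1.5707963267948966 [-0.70449406  0.27403653  0.25693805  1.55369784  0.          2.43709859]
```

```bash
python3 - <<'E'
from h import *
import pickle
D={}
for n,p in (('w_plate',[.38,.12,.28]),('w_rack',[.40,-.34,.28])):
    robot.reach(p,down(np.pi/2)); robot.wait(.2); T=wpose(); im=get_image('wrist'); save(im,n); D[n]=T
pickle.dump(D,open('D.pkl','wb')); print(sensors.read_t(), sensors.read_tool_pos())
E
```

```text
3.95 [ 0.40047345 -0.33923626  0.28017838]
```

View pics/w_plate.png

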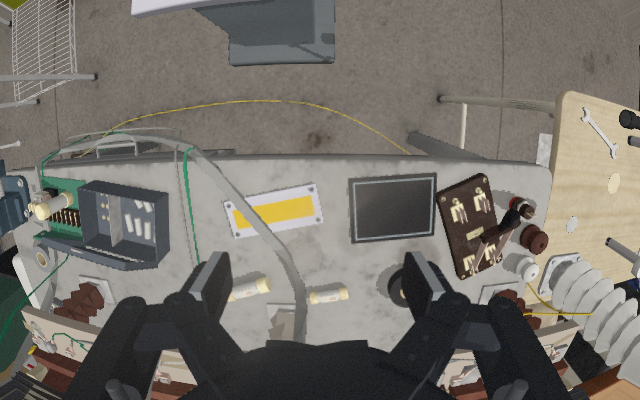

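View pics/w_rack.png

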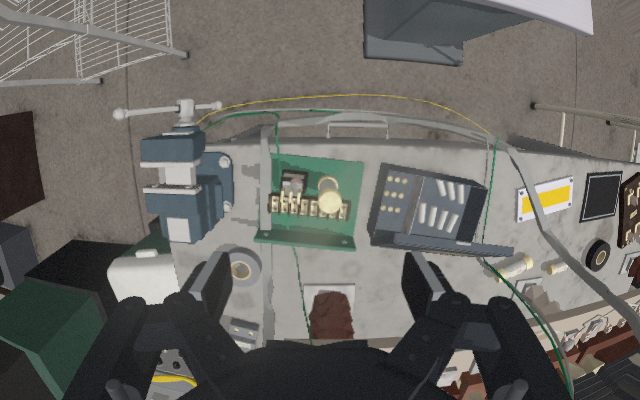

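The plate view shows the yellow field at about (272,213) with the grey cable crossing it, and the mat at (393,207). The rack view shows the relay at (293,183), the fuse at (329,195) and the strip at (308,206). A grey bar runs down the rack's right side at column 265. Next I'll triangulate the cables and fit all the objects.

```bash
python3 - <<'E'
from h import *
import pickle
D=pickle.load(open('D.pkl','rb'))
def tri(T,pts,poly):
    poly=np.array(poly,float)
    for s in pts:
        best=[]
        for z in np.arange(-.05,0.26,.005):
            P=wplane(T,s,z)[0]; q=proj('top',P)
            d=min(np.linalg.norm(q-(a+np.clip((q-a)@(b-a)/((b-a)@(b-a)),0,1)*(b-a))) for a,b in zip(poly,poly[1:]))
            best.append((d,z,P))
        b=min(best,key=lambda t:t[0]); print(s,b[2].round(3),round(b[0],2))
print('A');tri(D['w_plate'],[(200,150),(225,182),(250,210),(275,238),(293,270),(300,310)],[(270,100),(274,140),(278,165),(287,190),(310,225),(333,243),(380,252)])
print('B');tri(D['w_rack'],[(265,140),(265,200),(265,270),(268,330)],[(449,120),(446,190),(441,250)])
print('C');tri(D['w_rack'],[(300,125),(350,115),(430,122),(490,135),(510,150)],[(310,225),(335,242),(380,252),(440,250),(478,246)])
def fit(n,T,m,z,box,lo=60):
    k,l,st,ce=cv2.connectedComponentsWithStats(m.astype(np.uint8))
    for i in range(1,k):
        if st[i,4]>lo and box[0]<ce[i,0]<box[1] and box[2]<ce[i,1]<box[3]:
            P=wplane(T,np.argwhere(l==i)[:,::-1],z)[:,:2].astype(np.float32)
            r=cv2.minAreaRect(P); print(n,ce[i].round(1),st[i,4],P.mean(0).round(4),np.round(r[0],4),np.round(r[1],4),round(r[2],1))
for n in D:
    im=cv2.imread(f'pics/{n}.png'); hsv=cv2.cvtColor(im,cv2.COLOR_BGR2HSV); H,S,V=[hsv[:,:,i].astype(int) for i in range(3)]
    yel=(abs(H-24)<7)&(S>150)&(V>130)
    fit('yel '+n,D[n],cv2.morphologyEx(yel.astype(np.uint8),cv2.MORPH_CLOSE,np.ones((25,25))),.005,(0,640,100,300))
    if n=='w_plate':
        fit('dark',D[n],V<75,.003,(350,440,160,250),300)
        fit('white',D[n],cv2.morphologyEx(((V>175)&(S<40)|yel).astype(np.uint8),cv2.MORPH_CLOSE,np.ones((15,15))),.005,(230,320,180,250),500)
    else:
        g=(abs(H-70)<20)&(S>80)&(V>30)
        fit('green',D[n],g,.004,(250,370,150,260),500)
        fit('cream',D[n],(abs(H-25)<9)&(S>45)&(S<140)&(V>150),.08,(310,345,170,215),30)
        c=cv2.resize(im[140:260,240:400],(800,600),interpolation=cv2.INTER_CUBIC); cv2.imwrite('pics/rackcrop.png',c)
E
```

```text
A
(200, 150) [ 0.372 -0.063 -0.05 ] 2.68
(225, 182) [ 0.416 -0.013 -0.015] 0.09
(250, 210) [ 0.454  0.026 -0.   ] 0.04
(275, 238) [ 0.503  0.059 -0.01 ] 0.19
(293, 270) [0.541 0.087 0.02 ] 0.16
(300, 310) [0.573 0.1   0.075] 0.26
B
(265, 140) [ 0.373 -0.406  0.01 ] 0.01
(265, 200) [ 0.443 -0.402  0.05 ] 0.03
(265, 270) [ 0.526 -0.403  0.08 ] 0.11
(268, 330) [ 0.611 -0.403  0.1  ] 0.01
C
(300, 125) [ 0.358 -0.362 -0.05 ] 1.79
(350, 115) [ 0.343 -0.288 -0.05 ] 5.12
(430, 122) [ 0.342 -0.205  0.065] 2.62
(490, 135) [ 0.342 -0.189  0.175] 0.68
(510, 150) [ 0.364 -0.114  0.105] 0.06
yel w_plate [273.4 212. ] 1347 [0.4549 0.0605] [0.4554 0.0596] [0.0284 0.115 ] 11.8
dark [398.5 211.2] 2989 [0.4547 0.2414] [0.4508 0.2345] [0.081  0.1095] 4.8
white [267.5 211.7] 8347 [0.4554 0.0514] [0.4631 0.0488] [0.1523 0.2047] 5.8
yel w_rack [545.9 198.9] 658 [0.456  0.0575] [0.4559 0.0589] [0.0281 0.1151] 12.0
green [300.3 165.2] 1184 [ 0.4085 -0.3598] [ 0.4142 -0.3678] [0.1032 0.0837] 59.9
cream [327.8 179.7] 60 [ 0.4088 -0.3251] [ 0.4098 -0.3254] [0.0104 0.0213] 0.1
cream [328.5 203. ] 581 [ 0.4364 -0.324 ] [ 0.4358 -0.324 ] [0.0413 0.035 ] 83.8
```

View pics/rackcrop.png

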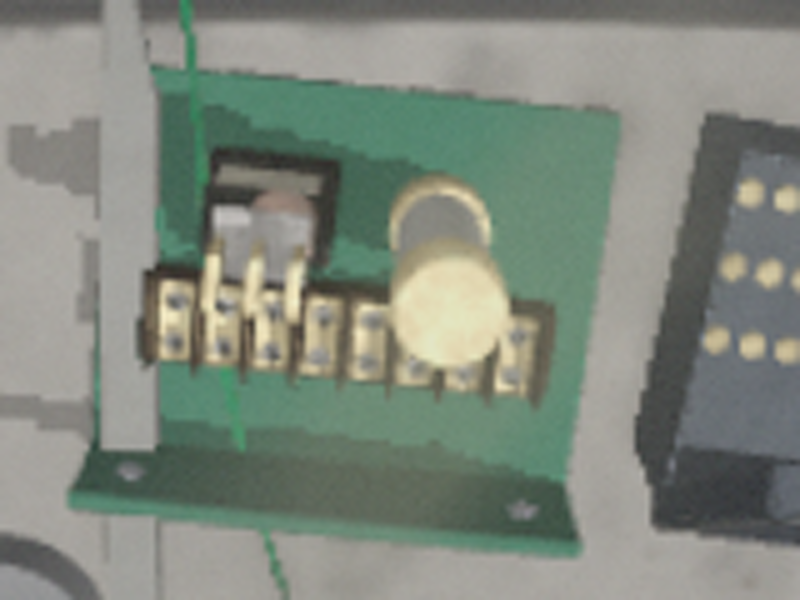

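The crop shows:
- **Rack:** corners at about (155,68), (618,112) and (567,478).
- **Fuse:** top disc centred at (450,310).
- **Relay:** blade tips around (252,312).
- **Strip:** runs from (150,310) to (545,350), with its rear top edge between (195,368) and (490,400).

The cables lie at desk height, so I take them as decoration.

```bash
python3 - <<'E'
from h import *
import pickle
D=pickle.load(open('D.pkl','rb')); T=D['w_rack']
f=lambda u,z: wplane(T,[u[0]/5+240-.4,u[1]/5+140-.4],z)[0]
fl,fr,br=f((155,68),.004),f((618,112),.004),f((567,478),.004); pl,pr=f((70,498),.049),f((580,550),.049)
print('rack',fl.round(4),fr.round(4),br.round(4),pl.round(4),pr.round(4), T[:3,3].round(3))
print('yaws deg', [np.degrees(np.arctan2(*(v))) .round(1) for v in (-(fr-fl)[:2], -(pr-pl)[:2])], np.degrees(np.arctan2((br-fr)[1],(br-fr)[0])).round(1))
print('fuse top',f((450,310),.084),'bottom cap top centre',f((440,222),.02))
print('relay tips',f((252,312),.065))
for u in ((210,150),(340,163),(328,265)): print('base',f(u,.02).round(4))
for u in ((148,270),(555,302),(543,405),(145,362)): print('strip top corner',f(u,.024).round(4))
# mat by border-line corners, whole dark blob via blackness on low-res view
im=cv2.imread('pics/w_plate.png'); c=cv2.resize(im[150:270,210:450],(800,400),interpolation=cv2.INTER_CUBIC); cv2.imwrite('pics/pm.png',c)
E
```

```text
rack [ 0.3916 -0.3998  0.004 ] [ 0.4036 -0.2744  0.004 ] [ 0.5123 -0.2842  0.004 ] [ 0.4979 -0.4209  0.049 ] [ 0.5127 -0.2856  0.049 ] [ 0.321 -0.338  0.414]
yaws deg [np.float64(-174.5), np.float64(-173.8)] -5.2
fuse top [ 0.43325542 -0.32297908  0.084     ] bottom cap top centre [ 0.43039304 -0.32309755  0.02      ]
relay tips [ 0.44027208 -0.36937988  0.065     ]
base [ 0.4108 -0.3835  0.02  ]
base [ 0.4144 -0.3494  0.02  ]
base [ 0.4423 -0.3528  0.02  ]
strip top corner [ 0.4425 -0.4006  0.024 ]
strip top corner [ 0.4513 -0.2923  0.024 ]
strip top corner [ 0.481  -0.2944  0.024 ]
strip top corner [ 0.4686 -0.4027  0.024 ]
```

View pics/pm.png

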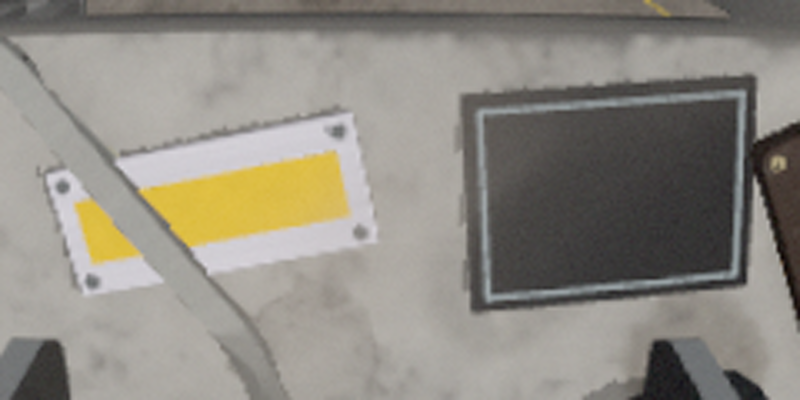

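The pm crop shows the mat's corners at about (462,95), (755,75), (745,285) and (475,310), and the plate's at (45,172), (350,110), (378,240) and (85,293). I now have enough to move, so I'll take the fuse first.

```bash
cat >> h.py <<'E'
YR=-0.096
ZT=0.17
def mv(x,y,z,a=None,speed=.2,guard=None):
    return robot.movel([x,y,z],speed=speed,frame=None if a is None else down(a),guard=guard)
def pick(x,y,z,a,op,f):
    mv(x,y,ZT,a,.25); robot.move_gripper(op); mv(x,y,z+.03,None,.15); mv(x,y,z,None,.06)
    robot.move_gripper(0.0,f); print('grip w mm',85*sensors.read_gripper_width(),'F',sensors.read_finger_force())
def place(x,y,z,a,op):
    mv(x,y,ZT,a,.25); mv(x,y,z+.015,None,.12)
    robot.wait(.1); print('guard',mv(x,y,z-.002,None,.02,guard=4), sensors.read_tool_pos().round(4) if hasattr(sensors.read_tool_pos(),'round') else sensors.read_tool_pos())
    robot.move_gripper(op); robot.wait(.2); mv(x,y,z+.06,None,.08); mv(x,y,ZT,None,.2)
E
python3 - <<'E'
from h import *
import pickle
T=pickle.load(open('D.pkl','rb'))['w_plate']
c=[wplane(T,[u/3.333+210-.35,v/3.333+150-.35],.003)[0][:2] for u,v in ((462,95),(755,75),(745,285),(475,310))]
print('mat',np.mean(c,0),c, 'plate',np.mean([wplane(T,[u/3.333+210-.35,v/3.333+150-.35],.005)[0][:2] for u,v in ((45,172),(350,110),(378,240),(85,293))],0))
robot.reach([.4325,-.323,.2],down(YR)); robot.move_gripper(.7)
pick(.4325,-.323,.036,YR,.7,30)
mv(.4325,-.323,.05,None,.05); robot.wait(.2); print(sensors.read_contact_force(),85*sensors.read_gripper_width(), sensors.read_t(), sensors.read_tool_pos())
save(get_image('wrist'),'fuse_grip')
E
```

```text
mat [0.44984016 0.23383875] [array([0.40570043, 0.16566476]), array([0.39539303, 0.29340019]), array([0.4943293, 0.3013243]), array([0.50393788, 0.17496575])] plate [0.45396101 0.0598809 ]
grip w mm 23.621181850399314 F 29.752979893237352
[0.42831909 0.01333091 0.38385554] 23.505639472887008 8.875 [ 0.43229487 -0.32284622  0.04977323]
```

View pics/fuse_grip.png

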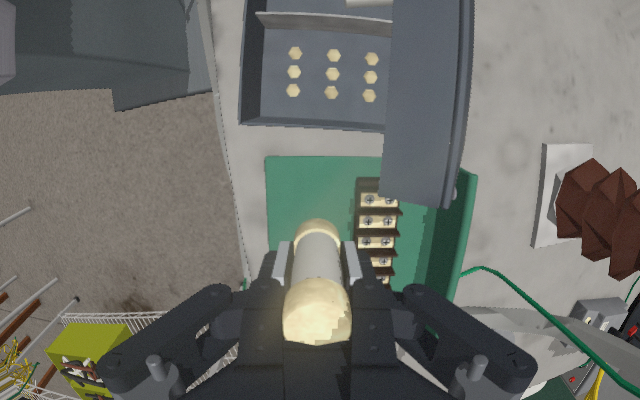

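The fuse is held centrally, upright, at 24 mm width. Now I'll set it on the mat and then move the relay.

```bash
python3 - <<'E'
from h import *
mv(.4325,-.323,ZT,None,.2)
place(.447,.266,.035,YR,.7)
print(sensors.read_t())
pick(.428,-.3685,.036,YR,.7,30)
mv(.428,-.3685,ZT,None,.12); print(85*sensors.read_gripper_width())
place(.4525,.202,.035,YR,.7)
print(sensors.read_t())
mv(.40,.1,.28,np.pi/2,.25); T=wpose(); save(get_image('wrist'),'mat1')
E
```

```text
guard True [0.4468 0.2659 0.0354]
16.1917
grip w mm 29.33644828111056 F 31.59924566745758
29.630195115337138
guard True [0.4523 0.2019 0.0356]
28.6167
```

View pics/mat1.png

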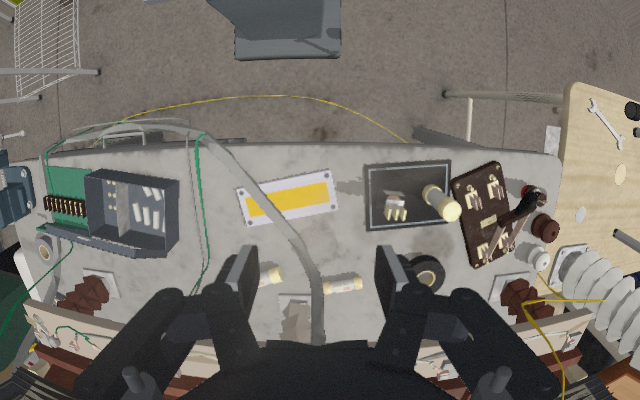

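Relay (395,205) and fuse (440,203) both stand on the mat. Now a closer look at the cleared strip.

```bash
python3 - <<'E'
from h import *
mv(.44,-.345,.22,np.pi/2,.3); robot.wait(.2); T=wpose(); im=get_image('wrist')
np.save('T.npy',T)
hsv=cv2.cvtColor(im[:,:,::-1].copy(),cv2.COLOR_BGR2HSV); H,S,V=[hsv[:,:,i].astype(int) for i in range(3)]
uv=wproj(T,[[.465,-.35,.024]])[0]; print(uv)
x,y=int(uv[0])-80,max(0,int(uv[1])-60); cv2.imwrite('pics/strip.png',cv2.resize(im[y:y+120,x:x+160,::-1],(800,600),interpolation=cv2.INTER_CUBIC)); print(x,y)
m=((abs(H-22)<9)&(S>50)&(V>120)).astype(np.uint8); mm=np.zeros_like(m); mm[y:y+120,x:x+160]=m[y:y+120,x:x+160]
mm=cv2.morphologyEx(mm,cv2.MORPH_CLOSE,np.ones((9,9)))
k,l,st,ce=cv2.connectedComponentsWithStats(mm); i=1+np.argmax(st[1:,4])
P=wplane(T,np.argwhere(l==i)[:,::-1],.013)[:,:2].astype(np.float32); print(st[i],P.mean(0),cv2.minAreaRect(P))
E
```

```text
[309.93357952 194.45618824]
229 134
[ 265  179   93   27 1704] [ 0.46548796 -0.34910426] ((0.4656321704387665, -0.34944090247154236), (0.10690464824438095, 0.023391757160425186), 84.36280822753906)
```

View pics/strip.png

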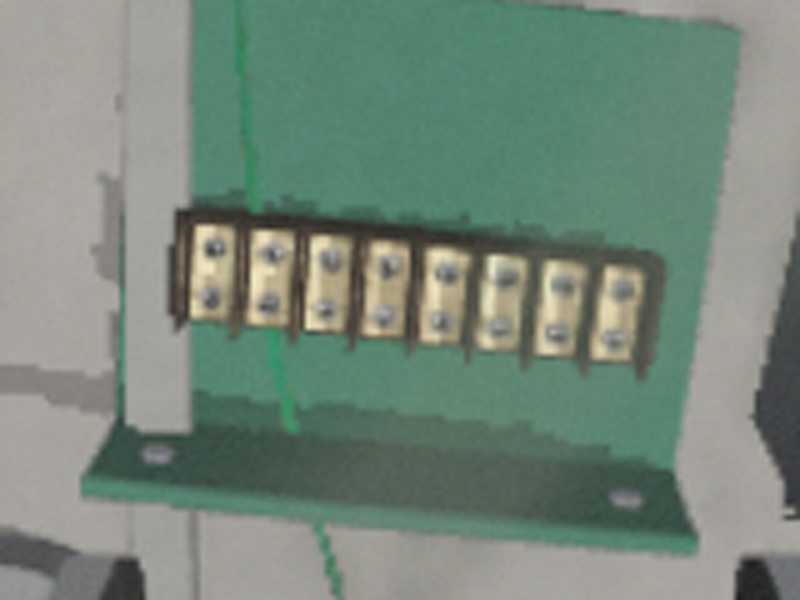

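The strip is fully clear, centred at (0.4655, −0.3493) with a yaw of about −5.6°. The grey bar is drawn under it, so it's decoration on the floor.

```bash
python3 - <<'E'
from h import *
x,y=.4655,-.3493
mv(x,y,ZT,YR,.2); robot.move_gripper(.5)
mv(x,y,.05,None,.15); print(mv(x,y,.0145,None,.05,guard=8), sensors.read_tool_pos())
robot.move_gripper(0.,40); print(85*sensors.read_gripper_width(),sensors.read_finger_force())
mv(x,y,.06,None,.06); mv(x,y,ZT,None,.15); print(85*sensors.read_gripper_width())
px,py,a=.455,.0595,.208
mv(px,py,ZT,a,.25); mv(px,py,.032,None,.12); robot.wait(.1)
print(mv(px,py,.0135,None,.02,guard=4), sensors.read_tool_pos())
robot.move_gripper(.5); robot.wait(.2); mv(px,py,.08,None,.08)
mv(.39,py,.22,np.pi/2,.2); robot.wait(.2); T=wpose(); np.save('T.npy',T); im=get_image('wrist'); print(sensors.read_t())
u=wproj(T,[[px,py,.01]])[0]; X,Y=int(u[0])-80,max(0,int(u[1])-60); print(X,Y)
cv2.imwrite('pics/placed.png',cv2.resize(im[Y:Y+120,X:X+160,::-1],(800,600),interpolation=cv2.INTER_CUBIC))
save(im,'placed_full')
E
```

```text
False [ 0.46564052 -0.34943604  0.01458183]
24.845536961046037 39.70636948943138
24.919538865178467
True [0.45475402 0.05947278 0.0160897 ]
45.575
235 163
```

View pics/placed.png

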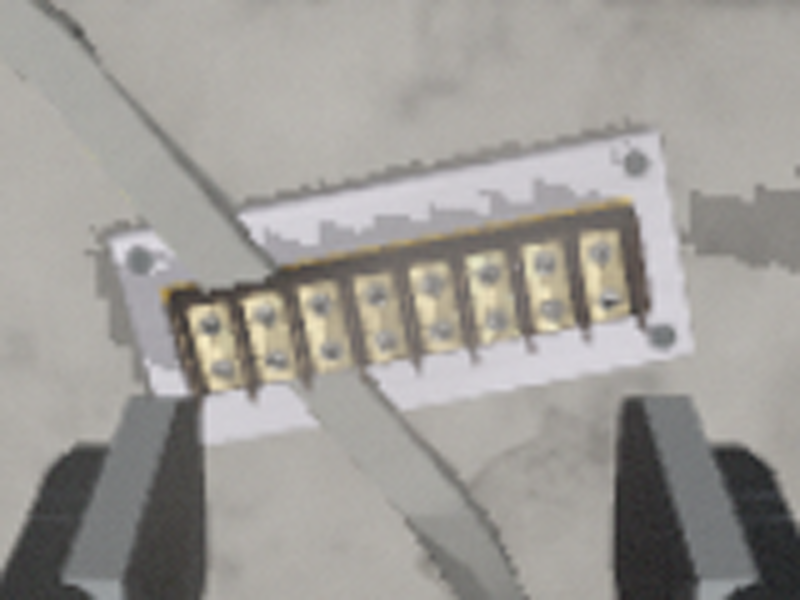

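The strip lies on the yellow field, aligned and centred, with only a thin yellow edge showing. Now I'll return the relay and the fuse.

```bash
python3 - <<'E'
from h import *
pick(.4525,.202,.0355,YR,.7,30); mv(.4525,.202,ZT,None,.12)
place(.428,-.3685,.036,YR,.7)
pick(.447,.266,.0355,YR,.7,30); mv(.447,.266,ZT,None,.12)
place(.4325,-.323,.036,YR,.7)
mv(.40,-.34,.28,np.pi/2,.2); robot.wait(.2); im=get_image('wrist'); print(sensors.read_t(),sensors.read_contact_force())
a=im[140:260,240:400,::-1]; b=cv2.imread('pics/w_rack.png')[140:260,240:400]
f=lambda q:cv2.resize(q,(400,300),interpolation=cv2.INTER_CUBIC)
w=im[130:250,480:640,::-1]
cv2.imwrite('pics/final.png',cv2.vconcat([cv2.hconcat([f(b),f(a)]),cv2.hconcat([f(w),f(w)])]))
E
```

```text
grip w mm 29.371238814806592 F 29.917490780353546
guard True [ 0.4278 -0.3683  0.0369]
grip w mm 23.820673510262555 F 29.386948747560382
guard True [ 0.4323 -0.3229  0.0369]
71.85 [-0.05269991  0.01670169 -1.0504317 ]
```

View pics/final.png

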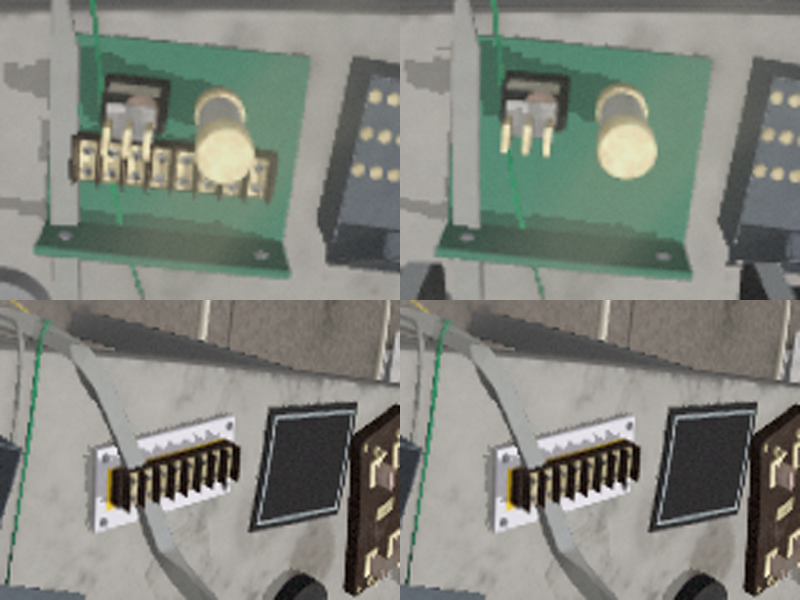

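The before and after rack views match: relay and fuse stand where they started, and the strip lies on the plate. I'm handing the job in.

```bash
python3 -c "
from h import *
print(robot.close_job())"
```

```text
the job is handed in; nothing more can be done
None
```

The job is handed in at about 72 s of the 134 s allowed, with no verdict shown: the strip lies square on the yellow field, and the relay and fuse stand upright on the rack where they started.

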